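# Unclip the trimmer's cutter head and park it on its sloped bar

## Task

Take the cutter head off the paper trimmer's guide rail and set it astride the narrow sloped bar of the wooden stand, resting squarely and fully on the bar, either way round. The head only comes off where the rail's side wings are cut away: slide it along the rail, away from the paper guide bar, until it meets the hidden stop, then pull it straight up past its spring catch. Do not force it anywhere, and leave the paint bottle, the glue stick and the roll of tape as they are.

Things in the scene. Friction and masses are not known exactly. Their poses are not given: they have to be found in the camera images.
- trimmer: Paper trimmer, fixed. Grey board 170 x 360 mm, 12 mm thick (x -50 to +120, y -180 to +180 mm) with an aluminium guide rail along y above x = 0. Origin on the table under the rail's middle; z up. Black end posts (44 mm wide, top z = 38 mm) close the rail at y = -164 and +164 mm; a metal paper guide bar lies across the board at its -y end.
- rail_top (a point): Middle of the rail's top face, z = 34 mm. Web 12 mm wide, with wings 32 mm over both, underside z = 26 mm. At a place between y = 0 and +80 mm (differs each time, not measured) the wings are notched for 34 mm; a rubber stop below lets the head slide towards +y just into it (its middle 1 mm short of the notch's middle, lips with 4 mm to spare; the stop gives 1 mm per 7 N) and no farther.
- head: Loose black cutter head, 0.2 to 0.4 kg, on the rail at y = -110 to -40 mm of the trimmer, its y along the rail. Origin at the centre of its underside, 16 mm above the table while on the rail. Saddle 94 mm long (y), 56 mm wide (x), top z = 34 mm, open below: ceiling z = 18 mm rests on the rail. Cheeks have 1.5 mm side play on the wings. It slides with about 2 N. Same after half a turn.
- fin (a point): Where to hold the head: centre line of the fin on its top, 60 mm above its origin. The fin is 20 mm thick (head's x), 70 mm long (y), from z = 34 to 71 mm of the head.
- clip (a point): Centre of the head's ceiling (z = 18 mm). Two rigid lips amidships, 24 mm long, 17 mm apart, reach under the wings with 2 mm of play and hold it down except at the notch. Sprung leaves either side clip under the wings too; at the notch they alone hold, and let go at a straight pull of some 10 to 25 N within 15 mm of lift. Elsewhere pulling only strains the rail: over 60 N counts as forcing.
- perch: Sloped bar of the wooden stand, fixed: dark steel, 134 mm long (x), 12 wide (y), tilted 0.26 rad. Origin: centre of its top face, 78 mm above the table; x points up the slope, z is its normal. A cross plate 50 mm wide at its low end (x = -67 mm) stands 10 mm above the bar. The head sits astride, its y along the bar, ceiling on the bar's top, 2.5 mm play each side of the bar.
- paint: Bystander: white paint bottle, 42 mm diameter, 105 mm tall, upright; origin at the underside's centre.
- glue: Bystander: white glue stick, 31 mm diameter, 95 mm tall, upright; origin at the underside's centre.
- tape: Bystander: roll of brown tape lying flat, 90 mm diameter, 24 mm high; origin at the underside's centre.
Mind the look-alikes: they are no part of the job. Of the things like the head, leave any that is blue; of the rest the larger one is meant. What is shaped like the part that bears perch but orange is not meant.

How it is judged:
On the way:
1. the head is lifted clear of the rail (z of head in the frame of trimmer above 0.045 m), for 0.1 s.
At the end, for the whole second after the job is handed in: The head sits astride the sloped bar with its ceiling on the bar's top (within 3 mm), upright, its length along the bar and square on it within 0.12 rad, its middle within 26 mm of the bar's middle along it and 6 mm across, at rest; the bystanders still stand (y of head in the frame of perch between -0.006 and 0.006 m and x of head in the frame of perch between -0.026 and 0.026 m and z of head in the frame of perch between -0.021 and -0.015 m and angle between the y axis of head and the x axis of perch, either way round below 0.12 rad and angle between the z axis of head and the z axis of perch, either way round below 0.12 rad and angle between head's own z axis and vertical below 0.6 rad and linear speed of head below 0.01 m/s and angle between each of paint, glue, tape's own z axis and vertical below 0.2 rad); the robot touches nothing.
It fails at once if the head is forced against the trimmer (over 60 N) (contact force between head and trimmer above 60 N).
It fails at once if the head is rammed onto the stand's bar (over 100 N) (contact force between head and perch above 100 N).
It fails at once if the paint bottle is disturbed (moved more than 20 mm) (distance of paint from where it was at the start of the episode above 0.02 m).
It fails at once if the glue stick is disturbed (moved more than 20 mm) (distance of glue from where it was at the start of the episode above 0.02 m).
It fails at once if the roll of tape is disturbed (moved more than 20 mm) (distance of tape from where it was at the start of the episode above 0.02 m).
It also fails if it takes over 45 s, if anything falls off the work surface, if the arm or the gripper's body presses on something with over 40 N, if the wrist force passes 120 N, or if a joint passes its speed limit or range.

## Robot

A 6-joint arm with a two-finger parallel gripper is mounted at the origin on the work surface. World frame = base frame: x ahead of the robot, y to its left, z up, the work surface at z = 0. Lengths are in m, angles in rad, forces in N, time in s.
With the tool pointing down it reaches from about 0.225 to 0.875 m from the base axis. Payload 3.4 kg.
Tool frame: the origin (TCP) lies on the centre line of the jaws, within the pads' length; the fingertips stand 17 mm ahead of it and the grasp point (between the pads) lies 2 mm behind it (manip.finger_overhang is the distance from the TCP to the fingertips, in m); y points along the fingers, x is the direction in which the jaws open and shut, and the axes are right-handed (so a half turn about y gives the same grasp; the last joint's range is limited). The gripper opens to 85 mm and grips with 20 to 120 N. Pads are 22 mm wide; open, the fingers measure 114 mm over their backs; the gripper's body (76 mm by 85 mm) begins 54 mm behind the grasp point. The pads swing forward as they close: fully open they stand 13 mm farther back than shut.
Start: joints at [-1.434, 0.276, 1.505, -0, 1.361, -0.121], TCP at [0.147, -0.556, 0.248] pointing down, gripper open.
Joint ranges: [-2.89, 2.89], [-0.75, 2.08], [0.22, 2.7], [-1.18, 4.32], [0.11, 2.71], [-2.7, 2.7]. Speed limits (rad/s): [2.57, 2.57, 3.14, 3.14, 3.14, 3.14].

## Interface

Orientations are given as a unit quaternion [w, x, y, z].
In Python, from rig import manip gives the robot as it stands.
- The arm moves only by the tool arm_command, never from a script. Its argument "commands" is a list of rows, each a list of 3 entries, a list of its own where there are three numbers: the finger opening in cm, from 0 to 8.54, then the shift along the world's x, y, z in cm, then the turn about the world's z in rad. A call has 1 to 12 rows; each row shifts and turns the commanded pose from where the row before left it; what a row does not reach is not made up. A row lasts 1/10 s, in which the tool goes at most 50 mm and 8.59 degrees, less where a joint would pass 70% of its speed; a pose out of reach is approached as far as the arm can. A call with a gripper value outside its range is refused whole. The fingers move at their own pace and stop on an object; "grip_force" is the grip in N (left out, the last holds). Time passes only in rows, so rows that do not move let the fingers close. It gives the time, the measured TCP pose, the force and the opening at its end, in the units of the state.
- manip.get_state(): the state, without advancing time (a new reading comes with each control period).
- manip.get_image(name): name is "scene" or "top" or "wrist"; returns a dict with "pixels" (420x560x3 uint8, red, green, blue), "range_z" (420x560 float32, m along the optical axis (not along the pixel's ray), 0 where there is no reading), "intrinsics" (3x3 intrinsics, pixels), "R" (3x3) and "t" (3): a world point X has camera coordinates R X + t. Camera axes: x right, y down, z forward; pixel columns grow to the right and rows downward; lengths in m; the calibration is good to about 2 mm. A picture is of the moment at which its call begins.
- manip.sign_off(): hands the job in, once; it reports no verdict.
The state is a dict: "clock": time; "qpos": joint angles; "qd": joint speeds; "effort": joint torques, N m; "position": TCP position; "ee_rot": TCP orientation; "contact_force": force on the tool from outside, world axes, zero at the start; "moment": the same for the moment, N m; "width": finger opening in m.
Only numpy, scipy, OpenCV 4.12 (cv2) and the standard library are available. Lean on these libraries where they do the work, as an engineer would, in place of code of your own. Each camera call takes 0.05 s, during which the arm holds its last target.

## Working session

There is one attempt and no reset: what is moved stays moved. The work goes in short steps, Python scripts to look and compute and a tool call to move; the robot and the scene stay as the last step left them, time stands still between calls to the robot, and variables do not carry over. Pictures are saved under pics/ and viewed, and the job is handed in when it is done.

Besides the shell and the picture viewer there is one more tool, called after "Request:" by a JSON object that holds its "method" and its "body", one argument or row to a line. arm_command: Moves the arm, as the interface text tells. Its arguments: {"type":"object","properties":{"commands":{"type":"array"},"grip_force":{"type":"number"}},"required":["commands"]}

```bash
mkdir -p pics; cat > h.py <<'E'
from rig import manip
import numpy as np, cv2
def grab(n,tag):
    im=manip.get_image(n); np.savez(f'pics/{tag}.npz',**{k:np.array(v) for k,v in im.items()})
    cv2.imwrite(f'pics/{tag}.png',im['pixels'][:,:,::-1]); return im
def load(tag): return dict(np.load(f'pics/{tag}.npz'))
def world(im,u,v,z=None):
    K=im['intrinsics'];d=im['range_z'][int(v),int(u)] if z is None else z
    p=np.linalg.inv(K)@[u,v,1]*d
    return im['R'].T@(p-im['t'])
def cloud(im):
    K=im['intrinsics'];d=im['range_z'];v,u=np.indices(d.shape)
    p=np.stack([(u-K[0,2])/K[0,0]*d,(v-K[1,2])/K[1,1]*d,d],-1)
    w=(p-im['t'])@im['R']; w[d==0]=np.nan; return w
def crop(tag,x0,y0,x1,y1,s,out):
    a=cv2.imread(f'pics/{tag}.png')[y0:y1,x0:x1]; cv2.imwrite(f'pics/{out}.png',cv2.resize(a,None,fx=s,fy=s,interpolation=cv2.INTER_CUBIC))
E
python3 - <<'E'
from h import *
for n in('scene','top'): grab(n,n+'0')
print(manip.get_state()); print(manip.finger_overhang)
E
```

```text
{'clock': 0.1, 'qpos': array([-1.43402179e+00,  2.76548272e-01,  1.50599441e+00, -3.67419295e-05,
        1.36072440e+00, -1.20988761e-01]), 'qd': array([ 0.00049435, -0.00043302, -0.001726  , -0.00029192, -0.00245409,
        0.00118288]), 'effort': array([ 3.51362587e-04, -4.17702556e+01, -2.46404260e+01, -2.69588882e-04,
        5.82995461e-03, -1.61296214e-05]), 'position': array([ 0.14650587, -0.5555627 ,  0.24752161]), 'ee_rot': array([ 0.5605234 , -0.55971093,  0.43201905, -0.43115744]), 'contact_force': array([ 0.00153364, -0.53237319,  1.16980325]), 'moment': array([ 0.01111849,  0.04402127, -0.01264138]), 'width': 0.08530037219614237}
0.017
```

View pics/scene0.png

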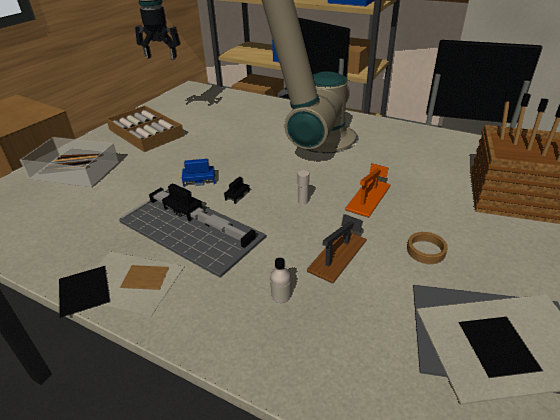

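View pics/top0.png

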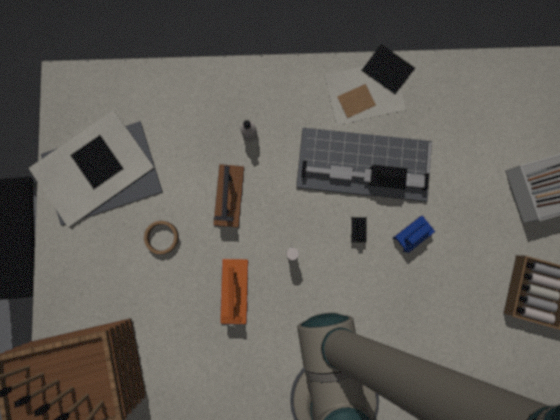

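The top view (pixels given as top; scene in brackets) shows these candidates:
- **Heads:** black on the rail (388,178) [181,200], small black loose (359,229) [236,188], and blue (413,234) [198,170]. I choose the larger black one on the rail.
- **Stands:** wooden with a dark bar (229,195) [338,250], and orange (234,292) [370,190]. I choose the wooden one.

Next are close crops to check the choice.

```bash
python3 - <<'E'
from h import *
a=load('top0')
crop('top0',200,110,440,260,3,'c1'); crop('scene0',110,150,390,290,2.8,'c2')
for n,u,v in[('head',388,178),('small',359,229),('blue',413,234),('bar',227,195),('board',340,145),('paint',248,126),('glue',293,255),('tape',148,239),('table',320,230),('railfree',342,173)]:
    print(n,world(a,u,v).round(4))
E
```

```text
head [ 0.5707 -0.1507  0.0754]
small [ 0.4428 -0.0749  0.052 ]
blue [ 0.4259 -0.2082  0.0691]
bar [0.5384 0.264  0.0694]
board [ 0.6759 -0.0408  0.0139]
paint [0.7086 0.2039 0.1044]
glue [0.3814 0.0992 0.0963]
tape [0.4322 0.4876 0.0081]
table [ 4.447e-01  2.120e-02 -2.000e-04]
railfree [ 0.5938 -0.0395  0.0366]
```

View pics/c1.png

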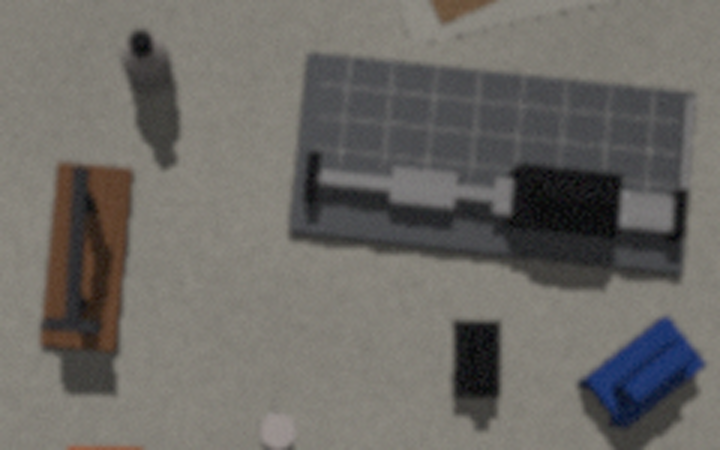

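View pics/c2.png

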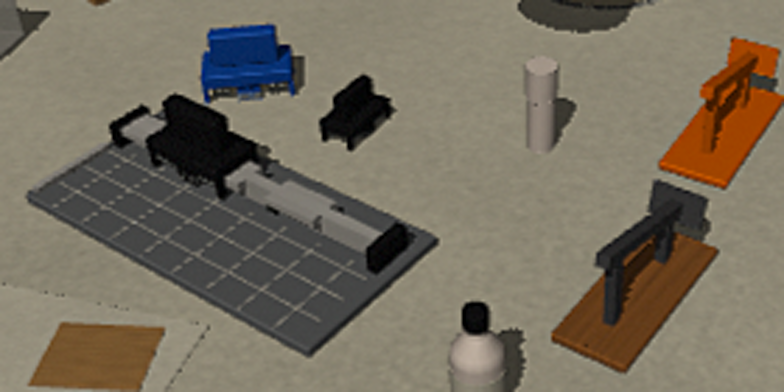

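The crops confirm it: the large black head is on the rail at crop-1 (565,200), with a narrowed stretch of rail just left of it near (472,192). The wooden stand with the dark bar is at (78,245), its cross plate at the lower, robot-side end (70,325). Next I'll fit the poses from the depth data.

```bash
cat > fit.py <<'E'
from h import *
import sys
def fit(tags):
    for t in tags:
        im=load(t); w=cloud(im); p=im['pixels'].astype(int); print('==',t)
        x,y,z=w[...,0],w[...,1],w[...,2]
        # board
        m=(abs(z-.012)<.006)&(x>.45)&(x<.78)&(y>-.3)&(y<.2)
        m=cv2.morphologyEx(m.astype(np.uint8),cv2.MORPH_OPEN,np.ones((3,3)))
        n,l,s,c=cv2.connectedComponentsWithStats(m); 
        if n>1:
            pts=w[m>0][:,:2].astype(np.float32)*1000; print('board',len(pts),cv2.minAreaRect(pts), 'zmed',np.median(z[m>0]))
        # rail top
        m=(abs(z-.034)<.006)&(p.min(-1)>90)&(x>.5)&(x<.68)&(y>-.25)&(y<.15)
        pts=w[m]; 
        if len(pts)>20: print('rail',len(pts),cv2.minAreaRect(pts[:,:2].astype(np.float32)*1000),'z',np.median(pts[:,2]))
        m=(z>.078)&(z<.1)&(x>.5)&(x<.66)&(y>-.25)&(y<.0)
        pts=w[m]
        if len(pts)>10: print('fin',len(pts),cv2.minAreaRect(pts[:,:2].astype(np.float32)*1000),'z',np.median(pts[:,2]), pts.mean(0))
        m=(z>.042)&(z<.058)&(x>.5)&(x<.66)&(y>-.25)&(y<.0)
        pts=w[m]
        if len(pts)>10: print('saddle',len(pts),cv2.minAreaRect(pts[:,:2].astype(np.float32)*1000),'z',np.median(pts[:,2]))
        m=(z>.05)&(z<.12)&(x>.44)&(x<.65)&(y>.2)&(y<.33)
        pts=w[m]
        if len(pts)>10: print('bar',len(pts),cv2.minAreaRect(pts[:,:2].astype(np.float32)*1000),pts[:,2].min(),pts[:,2].max())
        m=(abs(z-.01)<.008)&(x>.42)&(x<.68)&(y>.18)&(y<.36)&(p[...,0]-p[...,2]>20)
        pts=w[m]
        if len(pts)>10: print('standbase',len(pts),cv2.minAreaRect(pts[:,:2].astype(np.float32)*1000),np.median(pts[:,2]))
if __name__=='__main__': fit(sys.argv[1:])
E
python3 fit.py top0 scene0
```

```text
== top0
board 6112 ((622.6507568359375, -104.26036071777344), (358.8621520996094, 171.17636108398438), 82.32682800292969) zmed 0.011843011062877221
rail 635 ((588.6314697265625, -98.67610168457031), (307.5001220703125, 31.062772750854492), 82.17723846435547) z 0.03397349766943979
fin 224 ((579.1865844726562, -160.529541015625), (70.01126861572266, 21.06464958190918), 81.6484603881836) z 0.08588309442789346 [ 0.57883385 -0.15896571  0.08576167]
saddle 483 ((579.5433349609375, -160.32949829101562), (94.7738265991211, 57.04682540893555), 82.08783721923828) z 0.0497116983095921
bar 355 ((542.4473266601562, 268.96527099609375), (49.52848815917969, 139.01303100585938), 83.50685119628906) 0.05019967209954543 0.09642180290220322
standbase 1120 ((546.2842407226562, 268.95562744140625), (70.4926528930664, 171.28233337402344), 84.3459701538086) 0.009968159747649624
== scene0
board 4694 ((624.2998046875, -104.23585510253906), (361.0226135253906, 172.68785095214844), 82.24282836914062) zmed 0.011459018549293324
rail 476 ((589.6097412109375, -99.09214782714844), (303.9364929199219, 35.49148941040039), 81.73088073730469) z 0.03317655360346006
fin 150 ((582.2891235351562, -160.35183715820312), (69.45124816894531, 21.479442596435547), 81.05132293701172) z 0.08547226203575425 [ 0.58482167 -0.15796314  0.08480076]
saddle 353 ((583.2476196289062, -160.80255126953125), (96.4237060546875, 56.412784576416016), 83.06527709960938) z 0.04918241885062606
bar 476 ((543.5254516601562, 274.9315490722656), (144.77728271484375, 50.63715362548828), 0.5763838291168213) 0.05015031010538454 0.09674636511385051
standbase 1389 ((551.5231323242188, 269.2559814453125), (178.91342163085938, 250.66143798828125), 89.52366638183594) 0.009388499184906791
```

```bash
python3 - <<'E'
from h import *
from scipy.spatial.transform import Rotation as R
s=manip.get_state();q=s['ee_rot'];r=R.from_quat(q[[1,2,3,0]]).as_matrix();print(r.round(3),np.degrees(np.arctan2(r[1,0],r[0,0])))
im=load('top0');w=cloud(im);p=im['pixels'].astype(int)
o=np.array([.5883,-.099]);ey=np.array([.1355,.9908]);ex=np.array([.9908,-.1355])
d=w[...,:2]-o; tx=d@ex;ty=d@ey;z=w[...,2]
m=(z>.03)&(z<.042)&(abs(tx)<.03)
for a in np.arange(-150,160,6):
    k=m&(abs(ty*1000-a)<3); print(a,k.sum(),(np.percentile(tx[k],[2,98])*1000).round(1) if k.sum() else '')
# bar profile
b=np.array([.5424,.269]);bx=np.array([np.cos(-.1),np.sin(-.1)]);by=np.array([-bx[1],bx[0]])
d=w[...,:2]-b;px=d@bx;py=d@by;m=(z>.045)&(z<.12)&(abs(px)<.1)&(abs(py)<.04)
for a in range(-84,84,8):
    k=m&(abs(px*1000-a)<4)
    if k.sum(): print(a,k.sum(),(np.percentile(py[k],[2,50,98])*1000).round(1),np.percentile(z[k],[50,90]).round(4))
E
```

```text
[[ 0.255 -0.     0.967]
 [-0.967  0.002  0.255]
 [-0.002 -1.     0.   ]] -75.23080245274312
-150 31 [-15.4  15.3]
-144 26 [-15.   14.6]
-138 23 [-15.3  14.3]
-132 25 [-15.2  14.7]
-126 27 [-14.6  15.5]
-120 24 [-15.   14.7]
-114 21 [-15.2  14.5]
-108 0 
-102 1 [-28.6 -28.6]
-96 0 
-90 0 
-84 3 [-28.2 -27.8]
-78 0 
-72 0 
-66 1 [-27.2 -27.2]
-60 2 [-28.1 -28. ]
-54 1 [-28.1 -28.1]
-48 0 
-42 0 
-36 2 [-27.9 -27.7]
-30 2 [-28.4 -28. ]
-24 0 
-18 9 [-27.1  23.2]
-12 35 [-19.2  20.3]
-6 26 [-15.2  14.6]
0 21 [-13.2  14.1]
6 11 [-6.   4.4]
12 8 [-4.4  5.3]
18 9 [-5.7  5.4]
24 11 [-6.7  5.1]
30 13 [-6.   3.8]
36 21 [-15.8  13.2]
42 26 [-14.8  13.1]
48 25 [-14.8  15.1]
54 26 [-14.8  15. ]
60 26 [-15.8  14.4]
66 27 [-16.2  13.8]
72 27 [-14.1  15.6]
78 24 [-15.   14.7]
84 27 [-15.5  14.2]
90 23 [-16.5  13.5]
96 9 [-6.   4.8]
102 12 [-6.6  4.5]
108 11 [-6.3  3.7]
114 10 [-5.7  5.6]
120 10 [-6.4  5.3]
126 10 [-6.4  4.8]
132 10 [-4.9  3.8]
138 10 [-5.4  5.2]
144 10 [-6.   5.1]
150 11 [-6.1  4.3]
156 22 [-19.8  18.1]
-68 45 [-23.7   2.2  25.1] [0.0694 0.0718]
-60 45 [-24.   -1.7  23.5] [0.0605 0.0662]
-52 18 [-5.2  0.5  6.7] [0.0614 0.0653]
-44 18 [-5.2 -0.5  4.8] [0.0647 0.0688]
-36 16 [-5.2 -0.2  5. ] [0.0675 0.0697]
-28 16 [-5.2  0.1  5.5] [0.0702 0.071 ]
-20 16 [-5.   0.3  5.9] [0.0717 0.0743]
-12 19 [-5.7 -1.3  6.3] [0.0744 0.0761]
-4 16 [-5.6 -1.2  5.6] [0.0758 0.0778]
4 18 [-5.9 -0.6  4.9] [0.0778 0.0806]
12 17 [-5.7 -0.6  4.9] [0.0805 0.082 ]
20 15 [-5.2 -0.1  5.2] [0.0826 0.0848]
28 19 [-5.9 -1.7  5.7] [0.0846 0.0864]
36 19 [-5.8  0.7  6.4] [0.0854 0.0886]
44 21 [-6.4 -1.8  3.8] [0.0876 0.0913]
52 20 [-6.3 -3.2  4.6] [0.0898 0.0931]
60 15 [-5.9 -0.3  5. ] [0.0922 0.0945]
68 12 [-6.3 -1.3  4.9] [0.0945 0.0956]
```

Request:
{"method": "arm_command", "body": {
  "commands": [
    [8.5, [3.6, 3.3, 0], 0.098],
    [8.5, [3.6, 3.3, 0], 0.098],
    [8.5, [3.6, 3.3, 0], 0.098],
    [8.5, [3.6, 3.3, 0], 0.098],
    [8.5, [3.6, 3.3, 0], 0.098],
    [8.5, [3.6, 3.3, 0], 0.098],
    [8.5, [3.6, 3.3, 0], 0.098],
    [8.5, [3.6, 3.3, 0], 0.098],
    [8.5, [3.6, 3.3, 0], 0.098],
    [8.5, [3.6, 3.3, 0], 0.098],
    [8.5, [3.6, 3.3, 0], 0.098],
    [8.5, [3.6, 3.3, 0], 0.098]
  ],
  "grip_force": 60
}}

```text
clock: 1.3
position: [0.5796, -0.1583, 0.2479]
ee_rot: [-0.706, 0.706, -0.047, 0.047]
contact_force: [0.4, -1.2, 0.1]
width: 0.0853
```

```bash
cat >> h.py <<'E'
def st():
    from scipy.spatial.transform import Rotation as R
    s=manip.get_state();q=s['ee_rot'];r=R.from_quat(q[[1,2,3,0]]).as_matrix()
    print('t',round(s['clock'],2),'pos',(s['position']*1000).round(1),'yaw',round(np.degrees(np.arctan2(r[1,0],r[0,0])),2),'F',s['contact_force'].round(1),'M',s['moment'].round(2),'w',round(s['width']*1000,1),'q',s['qpos'].round(2))
E
python3 - <<'E'
from h import *
grab('wrist','w1');st()
E
python3 fit.py w1
```

```text
t 1.35 pos [ 585.6 -152.5  247.5] yaw -7.22 F [5.7 3.1 0.7] M [ 0.12 -0.21 -0.  ] w 84.8 q [-0.37  0.32  1.44  0.01  1.38 -0.25]
== w1
board 34001 ((586.8833618164062, -130.35098266601562), (297.6456298828125, 234.806396484375), 82.1805648803711) zmed 0.011322463133251782
rail 4467 ((585.3555297851562, -120.51681518554688), (265.3916320800781, 32.067142486572266), 82.22550201416016) z 0.03330967719110997
fin 1667 ((579.9239501953125, -160.07687377929688), (69.23564910888672, 19.87570571899414), 81.95907592773438) z 0.08590339832899191 [ 0.5800288  -0.15801504  0.08562278]
saddle 3351 ((579.8792724609375, -159.99098205566406), (93.29373931884766, 55.960323333740234), 82.2624740600586) z 0.04915745216629524
```

View pics/w1.png

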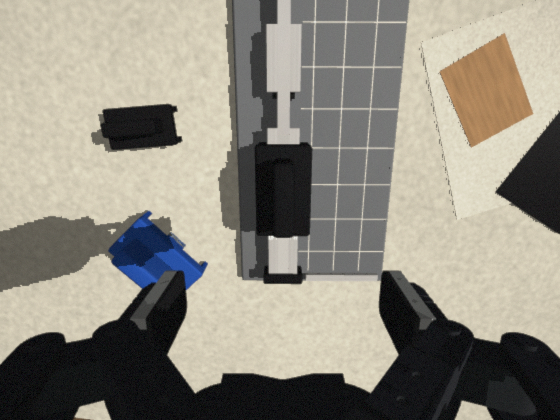

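The wrist view shows the head at (283,190) with its fin, the notch in the rail at rows 97-128, and the guide bar at the lower end (330,277). All three cameras agree on the fin at about (580, -160) mm with yaw -7.8°. Now I descend.

Request:
{"method": "arm_command", "body": {
  "commands": [
    [8.5, [0.15, -0.05, 0], 0],
    [8.5, [0, 0, -4], 0],
    [8.5, [0, 0, -4], 0],
    [8.5, [0, 0, -4], 0],
    [8.5, [0, 0, -3], 0],
    [8.5, [0, 0, -1.5], 0],
    [8.5, [0, 0, -0.8], 0],
    [8.5, [0, 0, 0], 0]
  ]
}}

```text
clock: 2.15
position: [0.5788, -0.1612, 0.0744]
ee_rot: [0.706, -0.705, 0.05, -0.048]
contact_force: [-0.7, -0.3, 0.6]
width: 0.0851
```

```bash
python3 - <<'E'
from h import *
st()
E
```

```text
t 2.15 pos [ 578.8 -161.2   74.4] yaw -7.94 F [-0.7 -0.3  0.6] M [-0.02  0.    0.03] w 85.1 q [-0.39  0.46  1.69 -0.    1.   -0.25]
```

Close on the fin.

Request:
{"method": "arm_command", "body": {
  "commands": [
    [1.5, [0, 0, 0], 0],
    [1.5, [0, 0, 0], 0],
    [1.5, [0, 0, 0], 0],
    [1.5, [0, 0, 0], 0],
    [1.5, [0, 0, 0], 0],
    [1.5, [0, 0, 0], 0],
    [1.5, [0, 0, 0], 0],
    [1.5, [0, 0, 0], 0]
  ],
  "grip_force": 60
}}

```text
clock: 2.95
position: [0.5804, -0.1606, 0.076]
ee_rot: [-0.705, 0.706, -0.048, 0.049]
contact_force: [-1.0, 0.9, 4.7]
width: 0.0191
```

```bash
python3 - <<'E'
from h import *
st()
E
```

```text
t 2.95 pos [ 580.4 -160.6   76. ] yaw -7.84 F [-1.   0.9  4.7] M [0.07 0.1  0.01] w 19.1 q [-0.39  0.45  1.69  0.    1.   -0.25]
```

Request:
{"method": "arm_command", "body": {
  "commands": [
    [1.5, [0.04, 0.3, 0], 0],
    [1.5, [0.095, 0.69, 0], 0],
    [1.5, [0.095, 0.69, 0], 0],
    [1.5, [0.095, 0.69, 0], 0],
    [1.5, [0.095, 0.69, 0], 0],
    [1.5, [0.095, 0.69, 0], 0],
    [1.5, [0.095, 0.69, 0], 0],
    [1.5, [0.095, 0.69, 0], 0],
    [1.5, [0.095, 0.69, 0], 0],
    [1.5, [0.095, 0.69, 0], 0],
    [1.5, [0.04, 0.3, 0], 0],
    [1.5, [0, 0, 0], 0]
  ]
}}

```text
clock: 4.15
position: [0.5903, -0.0922, 0.076]
ee_rot: [-0.705, 0.706, -0.047, 0.049]
contact_force: [0.6, -1.3, 5.4]
width: 0.0187
```

```bash
python3 - <<'E'
from h import *
st()
E
```

```text
t 4.15 pos [590.3 -92.2  76. ] yaw -7.81 F [ 0.6 -1.3  5.4] M [-0.24 -0.05 -0.02] w 18.7 q [-0.27  0.45  1.7  -0.    0.99 -0.13]
```

Request:
{"method": "arm_command", "body": {
  "commands": [
    [1.5, [0.03, 0.2, 0], 0],
    [1.5, [0.03, 0.2, 0], 0],
    [1.5, [0.03, 0.2, 0], 0],
    [1.5, [0.015, 0.1, 0], 0],
    [1.5, [0, 0, 0], 0]
  ]
}}

```text
clock: 4.65
position: [0.5913, -0.0858, 0.076]
ee_rot: [-0.705, 0.706, -0.047, 0.049]
contact_force: [-0.1, -3.4, 5.2]
width: 0.0193
```

Request:
{"method": "arm_command", "body": {
  "commands": [
    [1.5, [0.015, 0.1, 0], 0],
    [1.5, [0.015, 0.1, 0], 0],
    [1.5, [0, 0, 0], 0]
  ]
}}

```text
clock: 4.95
position: [0.5916, -0.0839, 0.076]
ee_rot: [-0.705, 0.706, -0.047, 0.049]
contact_force: [-0.1, -2.8, 5.6]
width: 0.019
```

Request:
{"method": "arm_command", "body": {
  "commands": [
    [1.5, [0.015, 0.1, 0], 0],
    [1.5, [0, 0, 0], 0]
  ]
}}

```text
clock: 5.15
position: [0.5917, -0.083, 0.076]
ee_rot: [-0.705, 0.706, -0.048, 0.049]
contact_force: [-0.9, -3.6, 4.7]
width: 0.0192
```

Request:
{"method": "arm_command", "body": {
  "commands": [
    [1.5, [0.015, 0.1, 0], 0],
    [1.5, [0, 0, 0], 0]
  ]
}}

```text
clock: 5.35
position: [0.5918, -0.0827, 0.0761]
ee_rot: [-0.704, 0.707, -0.047, 0.049]
contact_force: [-1.0, -4.9, 5.2]
width: 0.0191
```

Request:
{"method": "arm_command", "body": {
  "commands": [
    [1.5, [0.015, 0.1, 0], 0],
    [1.5, [0, 0, 0], 0]
  ]
}}

```text
clock: 5.55
position: [0.5918, -0.0824, 0.0761]
ee_rot: [-0.704, 0.707, -0.047, 0.049]
contact_force: [-0.7, -7.3, 6.0]
width: 0.0189
```

At the stop (force building to about 7 N). I'll ease it slightly, raise the grip force and pull straight up.

Request:
{"method": "arm_command", "body": {
  "commands": [
    [1.5, [-0.01, -0.1, 0], 0],
    [1.5, [0, 0, 0], 0],
    [1.5, [0, 0, 0.2], 0],
    [1.5, [0, 0, 0.2], 0],
    [1.5, [0, 0, 0.2], 0]
  ],
  "grip_force": 110
}}

```text
clock: 6.05
position: [0.5905, -0.0818, 0.08]
ee_rot: [-0.705, 0.706, -0.049, 0.048]
contact_force: [1.5, -5.6, -9.7]
width: 0.0184
```

Request:
{"method": "arm_command", "body": {
  "commands": [
    [1.5, [0, 0, 0.2], 0],
    [1.5, [0, 0, 0.2], 0]
  ]
}}

```text
clock: 6.25
position: [0.5895, -0.0816, 0.0827]
ee_rot: [-0.705, 0.706, -0.05, 0.047]
contact_force: [1.8, -5.2, -13.8]
width: 0.0182
```

Request:
{"method": "arm_command", "body": {
  "commands": [
    [1.5, [0, 0, 0.2], 0],
    [1.5, [0, 0, 0.2], 0],
    [1.5, [0, 0, 0.2], 0]
  ]
}}

```text
clock: 6.55
position: [0.5905, -0.0804, 0.0906]
ee_rot: [0.706, -0.705, 0.049, -0.048]
contact_force: [0.8, -1.4, -6.1]
width: 0.0184
```

```bash
python3 - <<'E'
from h import *
st();grab('scene','s2');crop('s2',110,130,330,290,3.5,'c3')
E
```

```text
t 6.55 pos [590.5 -80.4  90.6] yaw -7.87 F [ 0.8 -1.4 -6.1] M [-0.18 -0.06  0.06] w 18.4 q [-0.25  0.43  1.68  0.    1.03 -0.12]
```

View pics/c3.png

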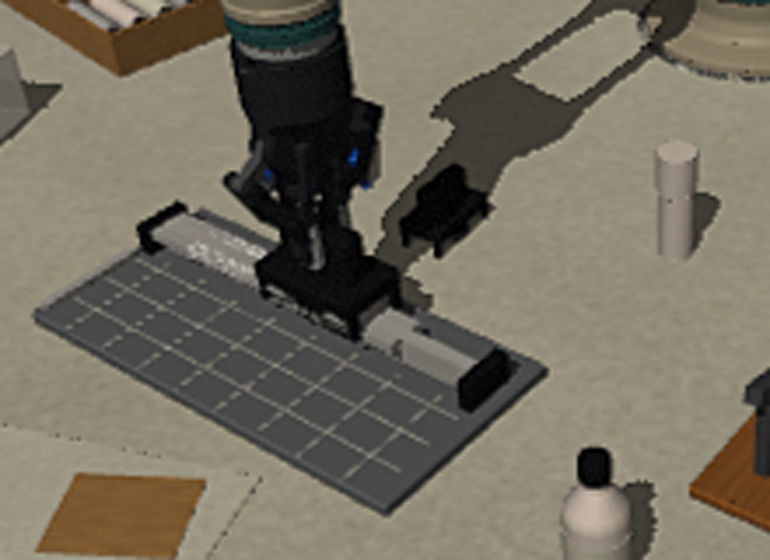

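The head is off the rail and held level in the picture (crop 325,280). I'll lift it and carry it over, turning it on the way.

Request:
{"method": "arm_command", "body": {
  "commands": [
    [1.5, [0, 0, 1], 0],
    [1.5, [0, 0, 2], 0],
    [1.5, [0, 0, 3], 0],
    [1.5, [0, 0, 4], 0],
    [1.5, [0, 0, 3], 0],
    [1.5, [0, 0, 1], 0],
    [1.5, [0, 0, 0], 0]
  ]
}}

```text
clock: 7.3
position: [0.5918, -0.0811, 0.2334]
ee_rot: [-0.705, 0.705, -0.047, 0.05]
contact_force: [-0.4, -0.3, -2.6]
width: 0.0177
```

Request:
{"method": "arm_command", "body": {
  "commands": [
    [1.5, [-0.2, 1.5, 0], 0.1],
    [1.5, [-0.5, 3.2, 0], 0.14],
    [1.5, [-0.5, 3.2, 0], 0.14],
    [1.5, [-0.5, 3.2, 0], 0.14],
    [1.5, [-0.5, 3.2, 0], 0.14],
    [1.5, [-0.5, 3.2, 0], 0.14],
    [1.5, [-0.5, 3.2, 0], 0.14],
    [1.5, [-0.5, 3.2, 0], 0.14],
    [1.5, [-0.5, 3.2, 0], 0.14],
    [1.5, [-0.5, 3.2, 0], 0.14],
    [1.5, [-0.4, 3.0, 0], 0.14],
    [1.5, [-0.2, 1.6, 0], 0.107]
  ]
}}

```text
clock: 8.5
position: [0.536, 0.2698, 0.2287]
ee_rot: [0.524, -0.522, -0.475, 0.477]
contact_force: [-0.0, 0.7, -2.1]
width: 0.0178
```

Request:
{"method": "arm_command", "body": {
  "commands": [
    [1.5, [0, 0, 0], 0],
    [1.5, [0, 0, 0], 0],
    [1.5, [0, 0, 0], 0]
  ]
}}

```text
clock: 8.8
position: [0.5378, 0.2664, 0.2303]
ee_rot: [0.525, -0.525, -0.473, 0.474]
contact_force: [-0.2, 0.7, -2.0]
width: 0.0183
```

```bash
python3 - <<'E'
from h import *
st();
for n in('wrist','top','scene'): grab(n,n+'3')
E
```

```text
t 8.8 pos [537.8 266.4 230.3] yaw 84.1 F [-0.2  0.7 -2. ] M [ 0.06 -0.01 -0.03] w 18.3 q [ 0.34  0.32  1.48 -0.    1.34 -1.12]
```

View pics/wrist3.png

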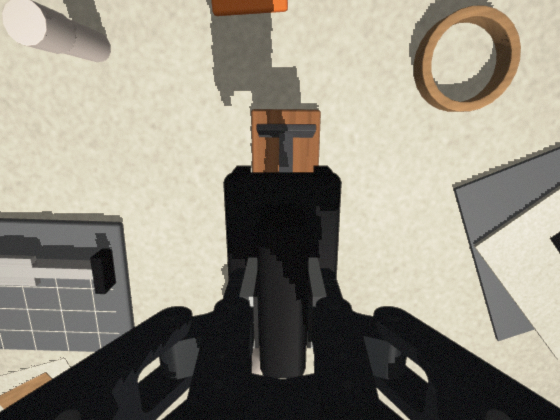

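View pics/scene3.png

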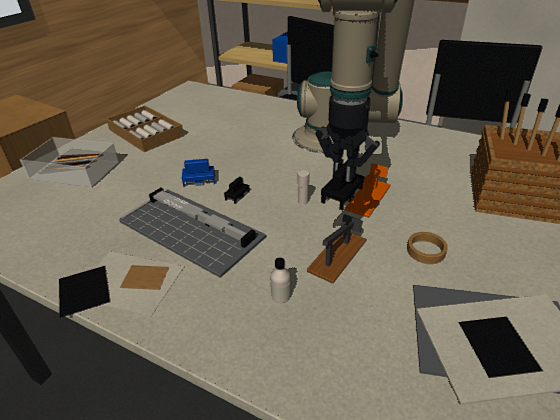

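The wrist view shows the head held squarely (saddle corners 228,170 to 340,172). Beyond it are the wooden stand's cross plate (286,130) and part of the bar (286,155). Next I'll measure head against bar in the same image.

```bash
python3 - <<'E'
from h import *
b=np.array([.5455,.2687]);a=-.102;bx=np.array([np.cos(a),np.sin(a)]);by=np.array([-bx[1],bx[0]])
# top0 bar axis refined fit in local coords
for t in('top0','scene0','wrist3'):
    im=load(t);w=cloud(im);d=w[...,:2]-b;px=d@bx*1000;py=d@by*1000;z=w[...,2]*1000
    zp=z-(78+px*np.tan(.26))
    m=(abs(zp)<5)&(abs(px)<58)&(abs(py)<9)
    if t=='wrist3': m&=px<-45
    if m.sum()>20:
        X=np.c_[np.ones(m.sum()),px[m]]; c=np.linalg.lstsq(X,py[m],rcond=None)[0]
        cz=np.linalg.lstsq(X,z[m],rcond=None)[0]
        print(t,'bar',m.sum(),'py=',c.round(4),'z=',cz.round(4),'slope',np.arctan(cz[1]).round(3),'range',np.percentile(py[m],[1,99]).round(1),px[m].min().round(1))
    m=(abs(zp)<30)&(zp>5)&(px<-55)&(px>-80)&(abs(py)<35)
    print('plate',m.sum(),np.percentile(py[m],[1,50,99]).round(1),px[m].mean().round(1),np.percentile(z[m],98).round(1))
    m=(abs(z-10)<5)&(abs(px)<95)&(abs(py)<45)&((im['pixels'][...,0].astype(int)-im['pixels'][...,2])>20)
    for q in range(-95,95,10):
        k=m&(abs(px-q)<5)
        if t!='scene0' and k.sum()>5: print('  base',q,k.sum(),np.percentile(py[k],[1,99]).round(1))
for t in('wrist3','top3','scene3'):
    im=load(t);w=cloud(im);d=w[...,:2]-b;px=d@bx*1000;py=d@by*1000;z=w[...,2]*1000
    m=(abs(z-204)<8)&(abs(px)<90)&(abs(py)<50)
    print(t,'saddle',m.sum())
    if m.sum()>20:
        print(cv2.minAreaRect(np.c_[px[m],py[m]].astype(np.float32)),np.median(z[m]), 'px',np.percentile(px[m],[1,99]).round(1),'py',np.percentile(py[m],[1,99]).round(1))
        X=np.c_[np.ones(m.sum()),px[m],py[m]];print('plane',np.linalg.lstsq(X,z[m],rcond=None)[0].round(3))
E
```

```text
top0 bar 227 py= [-0.0096 -0.0086] z= [77.9045  0.2671] slope 0.261 range [-6.   6.3] -58.0
plate 50 [-23.9   2.   25.2] -69.4 73.2
  base -85 27 [-30.3  33.4]
  base -75 87 [-33.3  34.8]
  base -65 23 [-32.4  26.3]
  base -55 47 [-33.   34.2]
  base -45 63 [-33.4  35.1]
  base -35 71 [-32.5  33.3]
  base -25 73 [-34.3  34.5]
  base -15 68 [-33.6  33.5]
  base -5 72 [-32.7  33.2]
  base 5 72 [-34.8  34.5]
  base 15 66 [-33.8  33.6]
  base 25 70 [-32.6  33.1]
  base 35 63 [-34.1  34.2]
  base 45 59 [-33.9  33.7]
  base 55 64 [-33.1  33.6]
  base 65 73 [-34.6  33.8]
  base 75 70 [-34.   32.3]
  base 85 36 [-33.3  32.4]
scene0 bar 157 py= [ 0.0423 -0.0101] z= [76.8833  0.2698] slope 0.264 range [-7.5  6.2] -57.1
plate 54 [-25.   -1.7  24.2] -66.2 70.9
wrist3 bar 216 py= [1.6045 0.0172] z= [76.5109  0.2535] slope 0.248 range [-4.9  6.4] -58.0
plate 475 [-23.5   1.1  25.3] -68.8 70.6
  base -85 341 [-32.3  34.5]
  base -75 695 [-33.5  34.9]
  base -65 97 [-34.   35.4]
  base -55 395 [-33.   35.6]
  base -45 532 [-33.3  34.7]
  base -35 525 [-33.5  34.9]
  base -25 391 [-33.9  34. ]
wrist3 saddle 7531
((-26.087968826293945, -2.0244369506835938), (54.2757453918457, 56.236934661865234), 0.030469408258795738) 203.3489175480658 px [-53.   -6.5] py [-29.4  25.3]
plane [ 2.03756e+02  1.50000e-02 -6.00000e-03]
top3 saddle 192
((-6.544918060302734, -2.0760555267333984), (46.746238708496094, 99.17933654785156), 81.16071319580078) 204.32226810329263 px [-53.1  39.4] py [-29.9  25. ]
plane [ 2.04147e+02 -6.00000e-03 -7.00000e-03]
scene3 saddle 503
((-2.7582054138183594, -2.8176231384277344), (95.6651840209961, 56.012420654296875), 0.46357855200767517) 203.93588424004346 px [-48.7  44.3] py [-30.1  25. ]
plane [ 2.03859e+02 -2.10000e-02 -3.30000e-02]
```

Request:
{"method": "arm_command", "body": {
  "commands": [
    [1.5, [0.02, 0.22, -1], -0.007],
    [1.5, [0, 0, -2], 0],
    [1.5, [0, 0, -2.5], 0],
    [1.5, [0, 0, -1.5], 0],
    [1.5, [0, 0, -0.5], 0],
    [1.5, [0, 0, 0], 0],
    [1.5, [0, 0, 0], 0]
  ],
  "grip_force": 50
}}

```text
clock: 9.65
position: [0.539, 0.2699, 0.157]
ee_rot: [-0.526, 0.526, 0.473, -0.472]
contact_force: [0.0, 0.3, -1.7]
width: 0.0181
```

```bash
cat > chk.py <<'E'
from h import *
import sys
tag,zs=sys.argv[1],float(sys.argv[2])
st()
b=np.array([.5455,.2687]);a=-.110;bx=np.array([np.cos(a),np.sin(a)]);by=np.array([-bx[1],bx[0]])
for n in('wrist','top','scene'):
    im=grab(n,n+tag);w=cloud(im);d=w[...,:2]-b;px=d@bx*1000;py=d@by*1000;z=w[...,2]*1000
    m=(abs(z-zs)<7)&(abs(px)<90)&(abs(py)<50)
    print(n,m.sum(),cv2.minAreaRect(np.c_[px[m],py[m]].astype(np.float32)),'px',np.percentile(px[m],[1,99]).round(1),'py',np.percentile(py[m],[1,99]).round(1),'z',np.median(z[m]))
    m=(abs(z-(78+px*.266))<4)&(px<-48)&(px>-60)&(abs(py)<10); 
    if m.sum(): print('  bar low',m.sum(),np.percentile(py[m],[1,50,99]).round(1))
E
python3 chk.py 4 129; python3 - <<'E'
from h import *
crop('scene4',260,140,420,290,5,'c4'); crop('wrist4',160,60,420,260,3,'c5')
E
```

```text
t 9.65 pos [539.  269.9 157. ] yaw 83.8 F [ 0.   0.3 -1.7] M [0.01 0.03 0.05] w 18.1 q [ 0.35  0.38  1.59  0.    1.18 -1.11]
wrist 7480 ((-25.209453582763672, 1.3779411315917969), (54.25007629394531, 56.339088439941406), 0.04032411053776741) px [-52.1  -5.6] py [-25.8  28.9] z 129.96628307416879
  bar low 341 [-5.1  0.2  6. ]
top 166 ((-5.487812042236328, 0.7831153869628906), (48.2697868347168, 98.1749038696289), 83.3122787475586) px [-52.4  41.2] py [-26.2  29. ] z 130.57658266842117
  bar low 18 [-4.3  0.8  6.4]
scene 470 ((-2.8136138916015625, 2.4060401916503906), (55.47650146484375, 95.41121673583984), 87.85535430908203) px [-46.4  44.5] py [-25.8  29. ] z 130.40104714297655
  bar low 1 [9.2 9.2 9.2]
```

View pics/c4.png

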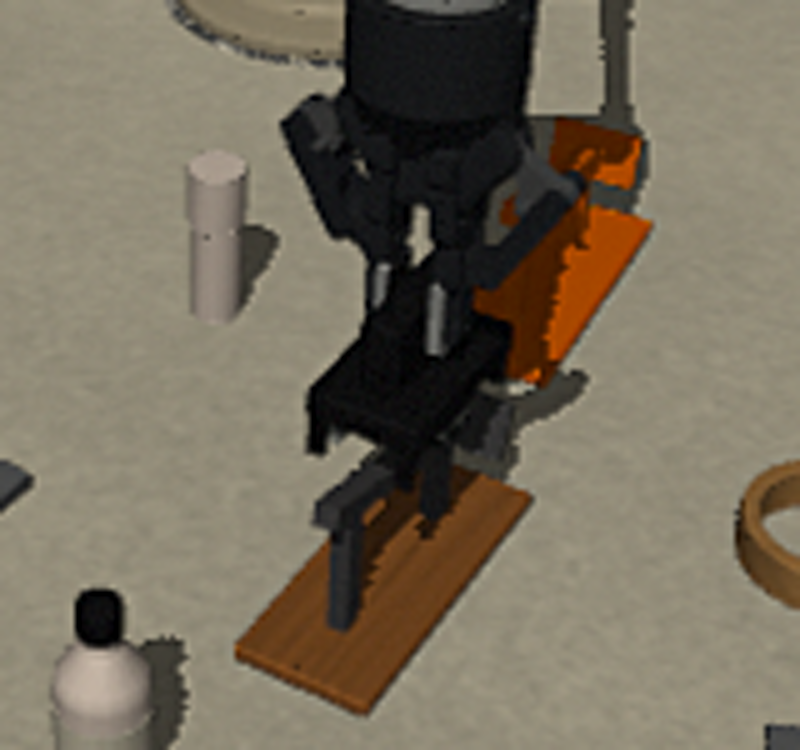

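View pics/c5.png

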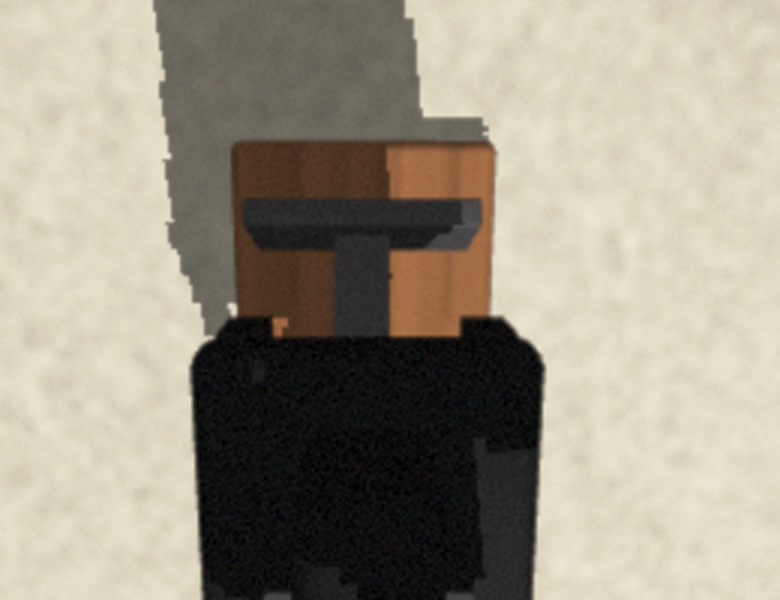

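The head centre is about 1 mm off across the bar (head py ≈ +1.5, bar ≈ +0.3), and its yaw is aligned. I'll correct that and lower further.

Request:
{"method": "arm_command", "body": {
  "commands": [
    [1.5, [-0.01, -0.11, -0.5], 0],
    [1.5, [0, 0, -0.8], 0],
    [1.5, [0, 0, -0.5], 0],
    [1.5, [0, 0, -0.2], 0],
    [1.5, [0, 0, 0], 0],
    [1.5, [0, 0, 0], 0]
  ],
  "grip_force": 30
}}

```text
clock: 10.4
position: [0.5383, 0.2687, 0.1363]
ee_rot: [0.526, -0.526, -0.472, 0.472]
contact_force: [0.2, -0.8, -2.2]
width: 0.0183
```

```bash
python3 chk.py 5 110
```

```text
t 10.4 pos [538.3 268.7 136.3] yaw 83.82 F [ 0.2 -0.8 -2.2] M [-0.05 -0.06  0.01] w 18.3 q [ 0.35  0.4   1.62  0.    1.13 -1.12]
wrist 7466 ((-26.107532501220703, 0.2769889831542969), (53.64905548095703, 56.28374481201172), 0.4003971517086029) px [-52.6  -6.1] py [-27.1  27.6] z 109.30403857939737
  bar low 419 [-5.2  0.7  6.1]
top 163 ((-6.4221649169921875, 0.019222259521484375), (49.92717361450195, 97.56767272949219), 85.01935577392578) px [-53.1  39.8] py [-27.4  27.3] z 110.03337068191676
  bar low 15 [-4.1  1.3  6.4]
scene 447 ((-2.219635009765625, -0.36603355407714844), (95.65658569335938, 56.90652084350586), 0.13230496644973755) px [-48.4  43.9] py [-27.2  27.6] z 109.67158405844924
```

Request:
{"method": "arm_command", "body": {
  "commands": [
    [1.5, [0, 0.01, -0.2], 0],
    [1.5, [0, 0, -0.2], 0],
    [1.5, [0, 0, -0.2], 0],
    [1.5, [0, 0, -0.1], 0],
    [1.5, [0, 0, 0], 0]
  ],
  "grip_force": 20
}}

```text
clock: 11.05
position: [0.5382, 0.2688, 0.1304]
ee_rot: [-0.526, 0.526, 0.473, -0.472]
contact_force: [-2.4, -0.8, 4.1]
width: 0.0183
```

Request:
{"method": "arm_command", "body": {
  "commands": [
    [1.5, [0, 0, -0.2], 0],
    [1.5, [0, 0, -0.2], 0],
    [1.5, [0, 0, 0], 0]
  ]
}}

```text
clock: 11.35
position: [0.538, 0.269, 0.1295]
ee_rot: [-0.526, 0.526, 0.473, -0.472]
contact_force: [-9.3, -1.1, 19.6]
width: 0.0182
```

```bash
python3 - <<'E'
from h import *
st();grab('scene','s6');crop('s6',260,140,420,290,5,'c6')
E
```

```text
t 11.35 pos [538.  269.  129.5] yaw 83.83 F [-9.3 -1.1 19.6] M [-0.48  0.59 -0.1 ] w 18.2 q [ 0.35  0.4   1.63  0.    1.11 -1.12]
```

View pics/c6.png

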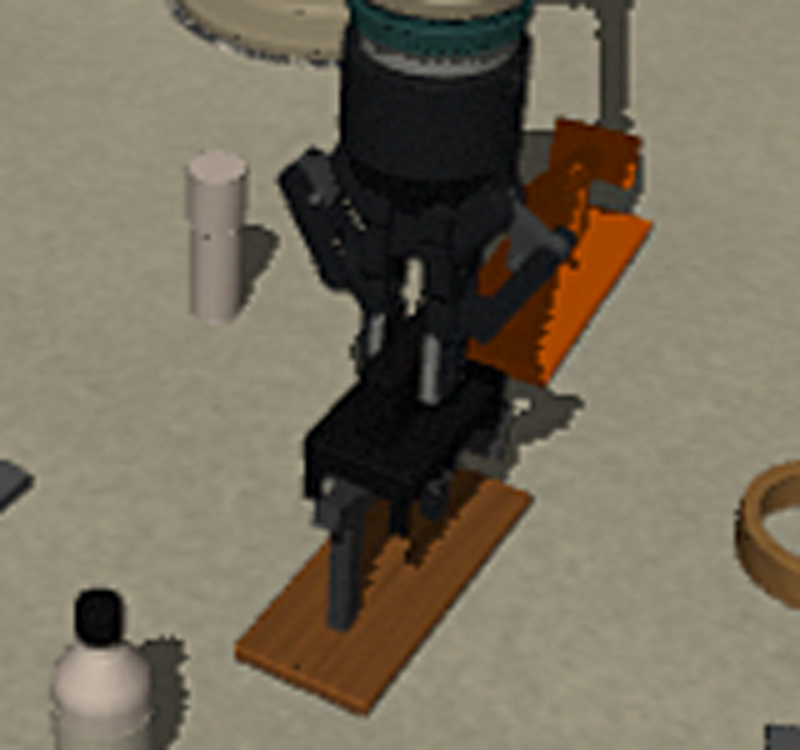

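Upper end of the head is on the bar, astride it (crop 340,490), and the grip friction resists pivoting. I'll ease the load, then open just a little so the head can pivot down between the pads.

Request:
{"method": "arm_command", "body": {
  "commands": [
    [1.5, [0, 0, 0.2], 0],
    [1.5, [0, 0, 0.2], 0],
    [1.5, [0, 0, 0], 0]
  ]
}}

```text
clock: 11.7
position: [0.5382, 0.2688, 0.1302]
ee_rot: [-0.526, 0.526, 0.473, -0.472]
contact_force: [-3.5, -0.4, 6.9]
width: 0.0181
```

Request:
{"method": "arm_command", "body": {
  "commands": [
    [2.3, [0, 0, 0], 0],
    [2.3, [0, 0, 0], 0],
    [2.4, [0, 0, 0], 0],
    [2.4, [0, 0, 0], 0]
  ]
}}

```text
clock: 12.1
position: [0.5383, 0.2688, 0.1289]
ee_rot: [0.526, -0.526, -0.472, 0.472]
contact_force: [-0.7, 0.3, 0.1]
width: 0.024
```

```bash
python3 - <<'E'
from h import *
st();grab('scene','s7');crop('s7',260,140,420,290,5,'c7')
E
```

```text
t 12.1 pos [538.3 268.8 128.9] yaw 83.82 F [-0.7  0.3  0.1] M [ 0.02 -0.06 -0.02] w 24.0 q [ 0.35  0.4   1.63  0.    1.11 -1.12]
```

View pics/c7.png

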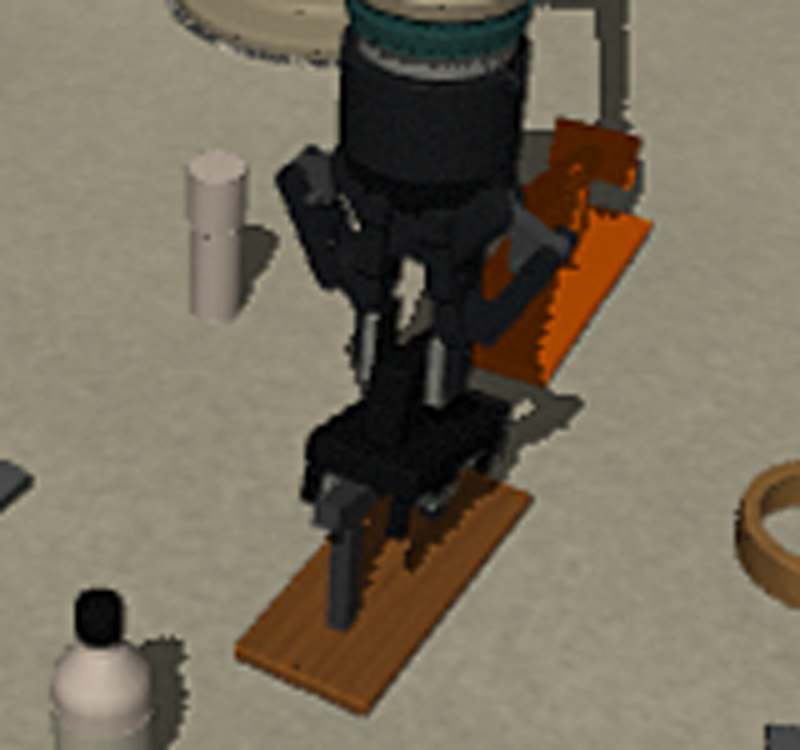

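The head has pivoted down and lies along the slope. Now I'll open fully, rise straight up and check. Fin clearance on both sides is ample, and the bystanders are far from the fingers.

Request:
{"method": "arm_command", "body": {
  "commands": [
    [3.0, [0, 0, 0], 0],
    [4.0, [0, 0, 0], 0],
    [5.0, [0, 0, 0], 0],
    [6.0, [0, 0, 0], 0],
    [6.0, [0, 0, 1], 0],
    [6.0, [0, 0, 2], 0],
    [6.0, [0, 0, 4], 0],
    [6.0, [0, 0, 4], 0],
    [6.0, [0, 0, 3], 0],
    [6.0, [0, 0, 0], 0]
  ]
}}

```text
clock: 13.15
position: [0.5407, 0.2697, 0.2757]
ee_rot: [-0.525, 0.528, 0.476, -0.469]
contact_force: [1.8, -0.4, 0.7]
width: 0.06
```

Request:
{"method": "arm_command", "body": {
  "commands": [
    [6, [-3, -2, 2], 0],
    [6, [-4, -3, 2], 0],
    [6, [-4, -3, 2], 0],
    [6, [-4, -3, 0], 0],
    [6, [-3, -2, 0], 0],
    [6, [0, 0, 0], 0],
    [6, [0, 0, 0], 0]
  ]
}}

```text
clock: 13.85
position: [0.3637, 0.1429, 0.3268]
ee_rot: [-0.526, 0.527, 0.473, -0.471]
contact_force: [-0.2, 0.2, -0.6]
width: 0.0597
```

```bash
python3 - <<'E'
from h import *
st()
b=np.array([.5455,.2687]);a=-.110;bx=np.array([np.cos(a),np.sin(a)]);by=np.array([-bx[1],bx[0]])
for n in('top','scene','wrist'):
    im=grab(n,n+'8');w=cloud(im);d=w[...,:2]-b;X=d@bx*1000;py=d@by*1000;z=w[...,2]*1000-78
    c,s=np.cos(.26),np.sin(.26); px=X*c+z*s; pz=-X*s+z*c
    m=(abs(pz-16)<5)&(abs(px)<75)&(abs(py)<45)
    if m.sum()>20:
        A=np.c_[np.ones(m.sum()),px[m],py[m]]
        print(n,m.sum(),cv2.minAreaRect(np.c_[px[m],py[m]].astype(np.float32)),'saddle pz (16)',np.median(pz[m]).round(1),'plane',np.linalg.lstsq(A,pz[m],rcond=None)[0].round(3))
    m=(pz>45)&(pz<60)&(abs(px)<60)&(abs(py)<30)
    if m.sum()>10: print('  fin',m.sum(),cv2.minAreaRect(np.c_[px[m],py[m]].astype(np.float32)),'top pz(53)',np.median(pz[m]).round(1))
crop('scene8',240,140,440,290,4,'c8');crop('top8',130,90,330,280,3,'c9')
E
```

```text
t 13.85 pos [363.7 142.9 326.8] yaw 83.78 F [-0.2  0.2 -0.6] M [ 0.01  0.02 -0.02] w 59.7 q [ 0.2  -0.05  1.7   0.    1.49 -1.27]
top 543 ((-15.000080108642578, 1.0953350067138672), (56.275123596191406, 113.2459945678711), 89.48328399658203) saddle pz (16) 15.8 plane [ 1.5753e+01  3.0000e-03 -3.0000e-03]
  fin 234 ((-4.463069915771484, 0.9572105407714844), (20.36395835876465, 69.01036834716797), 89.60456085205078) top pz(53) 52.4
scene 330 ((-10.137496948242188, 0.893310546875), (56.302310943603516, 111.25666046142578), 88.91783905029297) saddle pz (16) 15.1 plane [ 1.5339e+01 -1.2000e-02 -1.4000e-02]
  fin 154 ((-1.4114303588867188, 0.0894479751586914), (68.3663330078125, 20.565876007080078), 0.24557536840438843) top pz(53) 51.5
wrist 638 ((-36.198158264160156, 13.880128860473633), (77.99037170410156, 41.45060348510742), 45.43864440917969) saddle pz (16) 15.2 plane [ 1.6214e+01  2.4000e-02 -4.0000e-03]
  fin 405 ((-25.16550064086914, 0.4526405334472656), (30.75161361694336, 19.18608856201172), 1.1167579889297485) top pz(53) 51.8
```

View pics/c8.png

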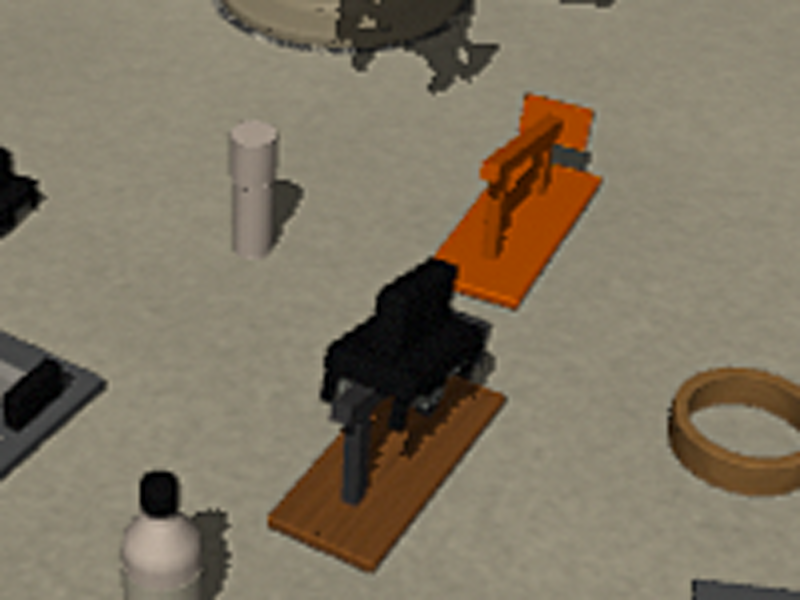

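View pics/c9.png

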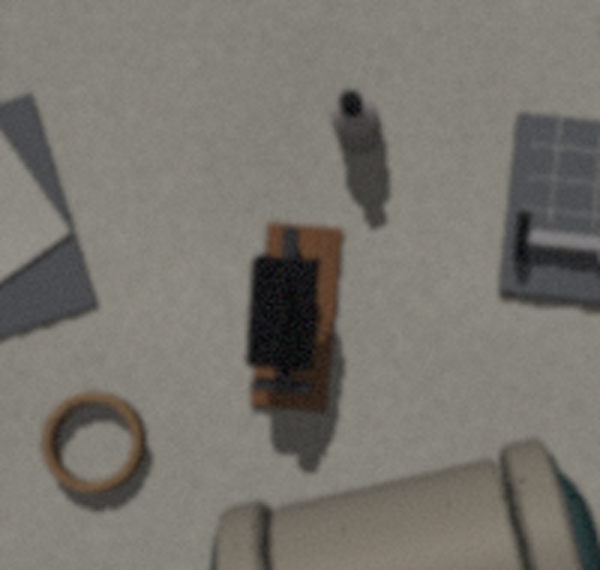

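```bash
python3 - <<'E'
from h import *
im=grab('top','top9');o=load('top8')
d=cv2.absdiff(im['pixels'],o['pixels'])[160:220,200:250];print('diff mean/max',d.mean(),d.max());st()
print(manip.sign_off())
E
```

```text
diff mean/max 3.306888888888889 26
t 14.05 pos [365.  143.6 326.2] yaw 83.86 F [ 0.6 -0.4 -0.4] M [-0.02  0.01 -0.02] w 60.1 q [ 0.2  -0.05  1.69  0.    1.5  -1.27]
the job is handed in; nothing more can be done
None
```

The cutter head is off the rail and sitting astride the wooden stand's dark bar. I handed the job in at about 14 s.

**What I did:** I gripped the fin and slid the head about 78 mm towards +y until the rubber stop met it at about 7 N. After easing off slightly I pulled it straight up, and the catch let go at roughly 14 N or a little more. I then turned it about 92° and lowered it onto the bar, reading about 20 N at most. Opening the jaws slightly let it pivot onto the slope, and I withdrew.

**Last checks:**

| Measure | Reading | Limit |
|---|---|---|
| Along the bar | -4.5 mm (top camera), -1.4 mm (scene camera) | ±26 mm |
| Across the bar | 0 to 1 mm | ±6 mm |
| Height of the saddle top over the bar | 15.1 to 15.8 mm (16 expected) | ±3 mm |
| Squareness, in plan and tilt | within about 0.03 rad | 0.12 rad |

- **Bystanders:** the paint bottle, glue stick and roll of tape look untouched in the last pictures. I did not measure their positions again.
- **At rest:** two top pictures about 0.15 s apart differ by no more than what looks like image noise. The gripper is well clear of everything.
- **Disagreements:** the top and scene cameras differ by about 3 mm along the bar, a little beyond the stated 2 mm calibration. The wrist camera saw only part of the head, so I did not use its position along the bar.

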